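# Clamp the steel coupon with the lever of its hold-down head

### The job

Two identical cam hold-down clamps stand on the bench; a small steel coupon lies under the foot of one of them. Push that clamp's lever all the way down so that its foot holds the coupon where it lies, and let go. Leave the empty clamp's lever up and do not shift the coupon.

Things in the scene. Friction and masses are not known exactly. Their poses are not given: they have to be found in the camera images.
- loaded_lever_grip (a point): Centre of the upper face of the black grip (40 x 24 x 12 mm) at the free end of the lever of the clamp that has the coupon. Its axes turn with the lever: -x points outward along the lever (roughly towards the robot), y along the level pivot pin, z square out of the grip's upper face. The pivot lies 90 mm along +x and 6 mm along -z from here, 112 mm above the bench.
- loaded_lever (a joint): Angle (rad) of that lever: 0 = fully raised, 0.6 rad above level; grows as it is pushed down; 1.0 = fully down at its stop, 0.4 rad below level. Starts between 0 and 0.2. Needs about 3 to 6 N at the grip and stays where it is left. Its cam drives the foot (rubber pad 34 mm across, straight below the pivot) onto the coupon.
- empty_lever (a joint): The same angle for the lever of the other, identical clamp, with nothing under its foot; starts between 0 and 0.2, to be left alone. Both clamps are fixed to the bench: light metal base plate 170 x 120 x 12 mm, grey head on a column at the back, 127 mm high.
- coupon_centre (a point): Centre of the loose dark steel coupon, 50 x 80 x 8 mm, that lies on the base plate (top 12 mm above the bench) under the foot of the loaded clamp; it sticks out on both sides of the head.

How it is judged:
At the end, for the whole second after the job is handed in: The loaded clamp's lever is down, within 0.18 rad (10 degrees) of its stop, and at rest; the coupon lies within 12 mm of where it began; the empty clamp's lever is still up (below 0.4 rad) (value of joint loaded_lever above 0.82 rad and value of joint empty_lever below 0.4 rad and distance of coupon_centre from where it was at the start of the episode below 0.012 m and velocity of joint loaded_lever between -0.1 and 0.1 rad/s); the robot touches nothing.
It fails at once if the empty clamp's lever is pushed down (past 0.4 rad) (value of joint empty_lever above 0.4 rad).
It fails at once if the coupon is shifted by more than 15 mm (distance of coupon_centre from where it was at the start of the episode above 0.015 m).
It also fails if it takes over 26 s, if anything falls off the work surface, if the arm or the gripper's body presses on something with over 40 N, if the wrist force passes 120 N, or if a joint passes its speed limit or range.

### The arm

A 6-joint arm with a two-finger parallel gripper is mounted at the origin on the work surface; the furniture and walls round the work are solid. World frame = base frame: x ahead of the robot, y to its left, z up, the work surface at z = 0. Lengths are in m, angles in rad, forces in N, time in s.
With the tool pointing down it reaches from about 0.275 to 0.775 m from the base axis. Payload 14.6 kg.
Tool frame: the origin (TCP) lies at the very end of the fingers, on their centre line; the grasp point (between the pads) lies 19 mm behind it; z points along the fingers, y is the line along which they close (so a half turn about z gives the same grasp; the last joint's range is limited). The gripper opens to 85 mm and grips with 20 to 120 N. Pads are 22 mm wide; open, the fingers measure 114 mm over their backs; the gripper's body (76 mm by 85 mm) begins 54 mm behind the grasp point. The pads swing forward as they close: fully open they stand 13 mm farther back than shut.
Start: joints at [1.024, 0.263, -0.048, 1.259, 0, 1.415], TCP at [0.2, 0.485, 0.192] pointing down, gripper open.
Joint ranges: [-2.65, 2.65], [-0.89, 1.7], [-1.18, 1.37], [-2.13, 2.11], [-1.35, 1.29], [-3.14, 3.14]. Speed limits (rad/s): [1.89, 1.89, 2.57, 2.79, 3.14, 3.14].

### API

Orientations are given as a unit quaternion [w, x, y, z].
In Python, from plant import manip gives the robot as it stands.
- The arm moves only by the shell command python3 -m creep 'ROWS'. ROWS is JSON, a list of rows, each a list of 5 numbers: the shift along the tool's x, y, z in m, then the turn about the tool's z in degrees, then the closure in counts, from 0 (fully open) to 255 (shut). In form: [[tx, ty, tz, spin, claw], ...]. A call has 1 to 12 rows; each row is the pose to reach, as a shift and turn from the pose commanded when the call began, along the tool's axes at that moment; what a row does not reach only later rows make up. A row lasts 1/12 s, in which the tool goes at most 41.7 mm and 7.16 degrees, less where a joint would pass 70% of its speed; a pose out of reach is approached as far as the arm can. A call with a gripper value outside its range is refused whole. The fingers move at their own pace and stop on an object; the grip force is fixed at half the most. Time passes only in rows, so rows that repeat a pose let the fingers close. It gives the time, the measured TCP pose, the force, the opening and the grip force at its end, in the units of the state.
- manip.get_obs(): the state, without advancing time (a new reading comes with each control period).
- manip.snapshot(name): name is "side" or "top" or "wrist"; returns the picture (420x560x3 uint8, red, green, blue); there is no depth.
- manip.camera_params(name): a dict with "vertical_fov" (degrees; the focal length in pixels is half the picture's height over the tangent of half this angle, whatever the lens; pixels are square), "cx", "cy" (the principal point, pixels), "k1" (the pictures are not rectified: a ray, as slopes to the right and down, at radius r is drawn at 1 + k1 r^2 times it, then the intrinsics apply), "R" (3x3) and "t" (3): a world point X has camera coordinates R X + t. Camera axes: x right, y down, z forward; pixel columns grow to the right and rows downward; lengths in m; the calibration is good to about 2 mm. A picture is of the moment at which its call begins: read the wrist's pose just before it. camera_params takes no time and is no camera call; for the wrist camera it gives the pose at the moment of the call.
- manip.finish_job(): hands the job in; it is judged then, once.
Trained networks look in the newest picture that a camera, given by its name, has taken for a name from the list of things; names that differ only in an ending like _2 or _b are one class to them, and where a whole thing is asked for, a point or a joint stands for the part that bears it (a point fixed in the world has none). Each returns a list of dicts, best first, with "score" (0 to 1); they miss things now and then, are a little off and sometimes report something else, mostly with a low value. They report only what shows in the picture. A call takes as long as a camera call.
- manip.silhouettes(query, camera): "pixels" (420x560 bool, what is visible of it) and "point" ([row, column] in pixels, amid what is visible of it).
The state is a dict: "t": time; "joint_positions": joint angles; "joint_velocities": joint speeds; "joint_efforts": joint torques, N m; "tcp_pos": TCP position; "orientation": TCP orientation; "contact_force": force on the tool from outside, world axes, zero at the start; "wrist_torque": the same for the moment, N m; "opening": finger opening in m; "gripper_force": force on a finger pad.
Only numpy, scipy, OpenCV 4.12 (cv2) and the standard library are available. Lean on these libraries where they do the work, as an engineer would, in place of code of your own. Each camera call takes 0.05 s, during which the arm holds its last target. There are 200 camera calls.

## Working session

There is one attempt and no reset: what is moved stays moved. The work goes in short steps, Python scripts to look and compute and a shell command to move; the robot and the scene stay as the last step left them, time stands still between calls to the robot, and variables do not carry over. Pictures are saved under pics/ and viewed, at most 10 in all, crops included, and the job is handed in when it is done.

```bash
mkdir -p pics
cat > h.py <<'E'
import numpy as np, cv2
from plant import manip
def ray(p,rc):
    f=210/np.tan(np.radians(p["vertical_fov"])/2)
    d=np.array([(rc[1]-p["cx"])/f,(rc[0]-p["cy"])/f]); u=d.copy()
    for _ in range(20): u=d/(1+p["k1"]*(u@u))
    R=np.array(p["R"]);t=np.array(p["t"])
    return -R.T@t, R.T@np.array([u[0],u[1],1.])
def atz(p,rc,z):
    o,d=ray(p,rc); return o+d*(z-o[2])/d[2]
def tri(l):
    A=np.zeros((3,3));b=np.zeros(3)
    for o,d in l:
        d=d/np.linalg.norm(d);P=np.eye(3)-np.outer(d,d);A+=P;b+=P@o
    x=np.linalg.solve(A,b); return x,[np.linalg.norm((np.eye(3)-np.outer(d,d)/(d@d))@(x-o)) for o,d in l]
def proj(p,X):
    f=210/np.tan(np.radians(p["vertical_fov"])/2)
    c=np.array(p["R"])@X+np.array(p["t"]);u=c[:2]/c[2];u=u*(1+p["k1"]*(u@u))
    return [u[1]*f+p["cy"],u[0]*f+p["cx"]]
E
python3 - <<'E'
from h import *
np.set_printoptions(precision=3,suppress=True)
ims=[]
for c in["side","top"]:
    im=manip.snapshot(c)[:,:,::-1].copy()
    p=manip.camera_params(c); print(c,ray(p,[210,280]))
    for q in["loaded_lever_grip","coupon_centre","empty_lever"]:
        for s in manip.silhouettes(q,c):
            print(c,q,round(s["score"],2),s["point"],s["pixels"].sum(),atz(p,s["point"],{"l":.13,"c":.02,"e":.13}[q[0]]))
    cv2.imwrite(f"pics/{c}.png",im)
print(manip.get_obs())
E
```

```text
side (array([0.43 , 0.726, 0.52 ]), array([ 0.171, -0.886, -0.431]))
side loaded_lever_grip 0.49 [188.4, 304.8] 239 [ 0.552 -0.203  0.13 ]
side coupon_centre 0.89 [239.3, 278.5] 311 [ 0.601 -0.143  0.02 ]
side empty_lever 0.62 [256.2, 293.3] 445 [0.527 0.1   0.13 ]
side empty_lever 0.27 [240.9, 278.0] 280 [0.563 0.055 0.13 ]
top (array([ 0.375, -0.016,  1.017]), array([ 0.23 ,  0.012, -0.973]))
top loaded_lever_grip 0.91 [223.3, 361.9] 514 [ 0.564 -0.169  0.13 ]
top coupon_centre 0.71 [220.8, 346.1] 380 [ 0.592 -0.153  0.02 ]
top empty_lever 0.88 [234.7, 213.3] 437 [0.53  0.124 0.13 ]
top empty_lever 0.7 [219.6, 346.5] 422 [ 0.57  -0.138  0.13 ]
{'t': 0.4, 'joint_positions': array([ 1.024,  0.263, -0.048,  1.259,  0.   ,  1.416]), 'joint_velocities': array([ 0.002, -0.   ,  0.001,  0.001,  0.   , -0.001]), 'joint_efforts': array([ -0.001, -63.688,  38.446,   0.003,  -0.   ,  -0.   ]), 'tcp_pos': array([0.2  , 0.485, 0.192]), 'orientation': array([-0.   ,  0.195,  0.981, -0.   ]), 'contact_force': array([-0.599,  0.537, -0.736]), 'wrist_torque': array([ 0.048, -0.039, -0.011]), 'gripper_force': 0.0, 'opening': 0.0855116344004509}
```

View pics/top.png

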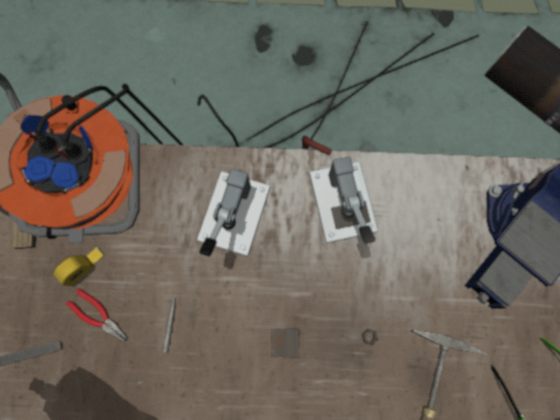

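View pics/side.png

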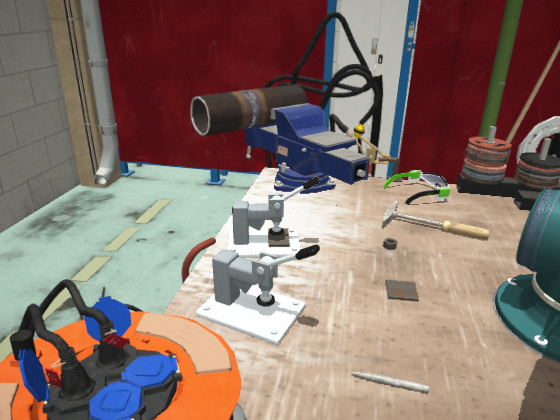

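The top view shows the loaded clamp at right (y<0): its grip is near row 234, col 366, and the head near row 205, col 348. The left clamp's grip is near row 245, col 208. The plate at row 342, col 285 is a decoy. The side view shows the coupon under the far clamp (row 239, col 278), with that clamp's grip near row 184, col 316. Next I'll zoom in on both and triangulate.

Run:
```python
from h import *
np.set_printoptions(precision=3,suppress=True)
a=cv2.imread("pics/top.png")[140:260,300:400];b=cv2.imread("pics/side.png")[170:260,220:340]
a=cv2.resize(a,(400,480),interpolation=cv2.INTER_CUBIC);b=cv2.resize(b,(400,300),interpolation=cv2.INTER_CUBIC)
o=np.zeros((480,800,3),np.uint8);o[:,:400]=a;o[:300,400:]=b
cv2.imwrite("pics/z.png",o)
t,s=manip.camera_params("top"),manip.camera_params("side")
print(tri([ray(t,[234,366]),ray(s,[184,316])]))
for z in(.02,.112,.127,.15): print(z,atz(t,[234,366],z))
```

```text
(array([ 0.53 , -0.172,  0.157]), [np.float64(0.0071525265256877505), np.float64(0.0071525265256877635)])
0.02 [ 0.563 -0.197  0.02 ]
0.112 [ 0.546 -0.18   0.112]
0.127 [ 0.543 -0.178  0.127]
0.15 [ 0.539 -0.174  0.15 ]
```

View pics/z.png

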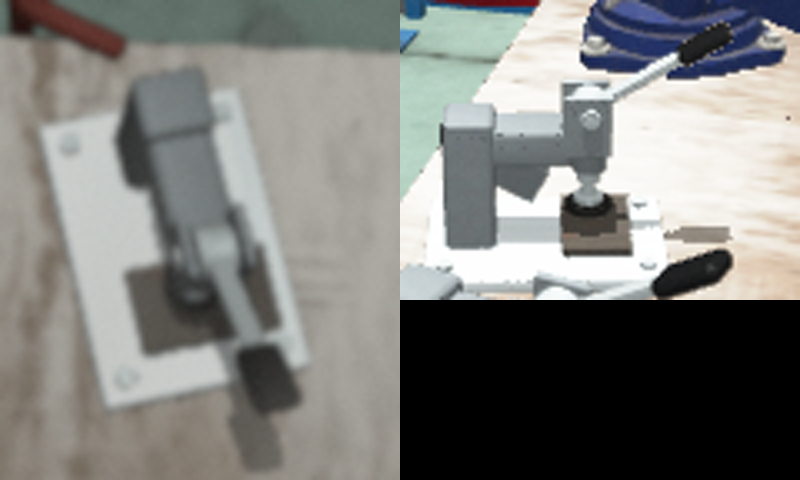

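Run:
```python
from h import *
from scipy.spatial.transform import Rotation as Ro
np.set_printoptions(precision=3,suppress=True)
t,s=manip.camera_params("top"),manip.camera_params("side")
g,e=tri([ray(t,[234.5,367]),ray(s,[183.5,311.5])]);print(g,e)
v,e=tri([ray(t,[201,354]),ray(s,[205.4,277])]);print(v,e)
d=g-v;print(np.hypot(d[0],d[1]),np.degrees(np.arctan2(d[1],d[0])))
# mid-lever corners base plate direction
for rc in([171,310],[242,327],[162,359],[232,377]):print(atz(t,rc,.012))
o=manip.get_obs();q=o["orientation"];R=Ro.from_quat(q[[1,2,3,0]]).as_matrix();print(R)
tgt=np.array([g[0],g[1],.26]);print(R.T@(tgt-o["tcp_pos"]))
```

```text
[ 0.535 -0.174  0.156] [np.float64(0.0016364864408334023), np.float64(0.0016364864408334747)]
[ 0.612 -0.158  0.101] [np.float64(0.003980800887878682), np.float64(0.003980800887878612)]
0.07916367522290145 -167.92739128325275
[ 0.708 -0.07   0.012]
[ 0.543 -0.112  0.012]
[ 0.734 -0.183  0.012]
[ 0.57  -0.223  0.012]
[[-0.924  0.382 -0.   ]
 [ 0.382  0.924 -0.   ]
 [ 0.    -0.    -1.   ]]
[-0.561 -0.482 -0.068]
```

```bash
python3 -m creep '[[0,0,-0.04,0,255],[-0.025,-0.022,-0.068,0,255],[-0.055,-0.048,-0.068,0,255],[-0.085,-0.074,-0.068,0,255],[-0.115,-0.1,-0.068,0,255],[-0.145,-0.126,-0.068,0,255],[-0.175,-0.152,-0.068,0,255],[-0.205,-0.178,-0.068,0,255],[-0.235,-0.204,-0.068,0,255],[-0.265,-0.23,-0.068,0,255],[-0.295,-0.256,-0.068,0,255],[-0.295,-0.256,-0.068,0,255]]'
python3 -m creep '[[-0.03,-0.026,0,-4,255],[-0.06,-0.052,0,-8,255],[-0.09,-0.078,0,-12,255],[-0.12,-0.104,0,-16,255],[-0.15,-0.13,0,-20,255],[-0.18,-0.156,0,-24,255],[-0.21,-0.182,0,-28,255],[-0.24,-0.208,0,-32,255],[-0.262,-0.228,0,-36,255],[-0.262,-0.228,0,-36.5,255],[-0.262,-0.228,0,-36.5,255],[-0.262,-0.228,0,-36.5,255]]'
python3 - <<'E'
from h import *
from scipy.spatial.transform import Rotation as Ro
np.set_printoptions(precision=3,suppress=True)
o=manip.get_obs();q=o["orientation"];R=Ro.from_quat(q[[1,2,3,0]]).as_matrix();print(o["t"],o["tcp_pos"],R,o["opening"])
p=manip.camera_params("wrist")
im=manip.snapshot("wrist")[:,:,::-1].copy()
for s in manip.silhouettes("loaded_lever_grip","wrist"): print(s["score"],s["point"],s["pixels"].sum(),atz(p,s["point"],.16))
for s in manip.silhouettes("coupon_centre","wrist"): print(s["score"],s["point"],s["pixels"].sum(),atz(p,s["point"],.02))
for X in([.535,-.174,.16],[.530,-.175,.16],o["tcp_pos"]): 
    c=proj(p,np.array(X));print(c);cv2.circle(im,(int(c[1]),int(c[0])),3,(0,0,255),-1)
cv2.imwrite("pics/w1.png",im)
E
```

```text
t: 1.4
tcp_pos: [0.3779, 0.1308, 0.2595]
orientation: [0.0, 0.198, 0.98, -0.001]
contact_force: [-0.2, 1.7, -0.6]
opening: 0.0002
gripper_force: 0.0
t: 2.4
tcp_pos: [0.5302, -0.1745, 0.2596]
orientation: [-0.0, -0.122, 0.993, 0.0]
contact_force: [-0.9, 0.3, 0.4]
opening: 0.0001
gripper_force: 0.0
2.4 [ 0.53  -0.174  0.26 ] [[-0.97  -0.242 -0.   ]
 [-0.242  0.97   0.   ]
 [ 0.     0.    -1.   ]] 5.9881337413592534e-05
0.8 [207.9, 275.8] 1289 [ 0.542 -0.171  0.16 ]
0.7 [219.2, 258.6] 1190 [ 0.607 -0.179  0.02 ]
[np.float64(200.62797676370175), np.float64(274.38080221685993)]
[np.float64(195.3380832201464), np.float64(274.6321108594305)]
[np.float64(238.44415763386405), np.float64(275.2021808989517)]
```

View pics/w1.png

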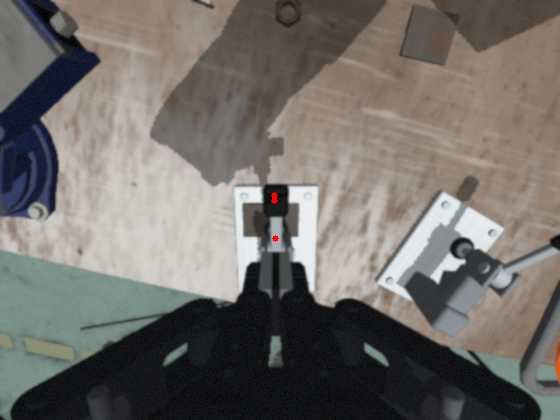

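Viewed in the wrist picture, the predicted points (rows 195–200, col 274) fall on the loaded clamp's black grip. The coupon shows under that head, and the empty clamp is well off to the right. I'll press straight down now.

```bash
python3 -m creep '[[0,0,0.03,0,255],[0,0,0.06,0,255],[0,0,0.08,0,255],[0,0,0.09,0,255],[0,0,0.1,0,255],[0,0,0.11,0,255],[0,0,0.12,0,255],[0,0,0.13,0,255],[0,0,0.135,0,255],[0,0,0.14,0,255],[0,0,0.14,0,255]]'
```

```text
t: 3.47
tcp_pos: [0.5302, -0.1743, 0.1194]
orientation: [-0.0, -0.122, 0.992, 0.0]
contact_force: [0.1, 0.5, 0.8]
opening: -0.0001
gripper_force: 0.0
```

Run:
```python
from h import *
o=np.zeros((480,800,3),np.uint8)
s=manip.snapshot("side")[170:260,220:360,::-1];w=manip.snapshot("wrist")[120:320,180:380,::-1]
o[:,:400]=cv2.resize(w,(400,480));o[:257,400:]=cv2.resize(s,(400,257),interpolation=cv2.INTER_CUBIC)
cv2.imwrite("pics/c.png",o)
```

```text
(no output)
```

View pics/c.png

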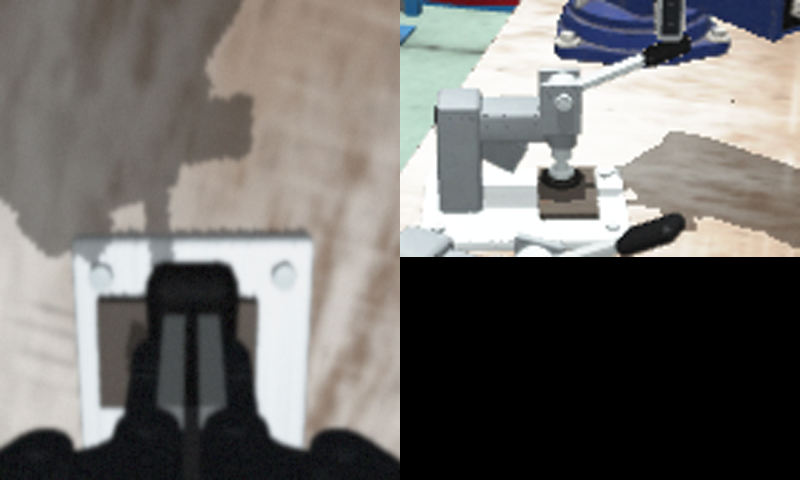

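The closed fingers stand on the grip, and the lever has come part of the way down with the coupon still in place. I'll keep pressing.

```bash
python3 -m creep '[[0,0,0.006,0,255],[0,0,0.012,0,255],[0,0,0.018,0,255],[0,0,0.022,0,255]]'; python3 -m creep '[[0,0,0.003,0,255],[0,0,0.006,0,255]]';python3 -m creep '[[0,0,0.003,0,255],[0,0,0.004,0,255]]'
```

```text
t: 3.9
tcp_pos: [0.5302, -0.1748, 0.0968]
orientation: [-0.0, -0.122, 0.992, 0.0]
contact_force: [-0.9, -1.3, 2.8]
opening: 0.0003
gripper_force: 1.1
t: 4.07
tcp_pos: [0.5303, -0.1748, 0.0912]
orientation: [-0.0, -0.122, 0.992, 0.0]
contact_force: [-1.2, -0.7, 2.4]
opening: -0.0002
gripper_force: 1.1
t: 4.23
tcp_pos: [0.5303, -0.1748, 0.0872]
orientation: [-0.0, -0.122, 0.992, 0.0]
contact_force: [-1.5, -1.6, 2.6]
opening: -0.0001
gripper_force: 1.0
```

```bash
python3 -m creep '[[0,0,0.002,0,255],[0,0,0.003,0,255]]'; python3 -m creep '[[0,0,0.002,0,255],[0,0,0.003,0,255]]';python3 -m creep '[[0,0,0.002,0,255],[0,0,0.002,0,255]]'
```

```text
t: 4.4
tcp_pos: [0.5304, -0.1748, 0.0845]
orientation: [-0.0, -0.122, 0.992, 0.0]
contact_force: [-1.5, -0.3, 1.6]
opening: 0.0
gripper_force: 1.0
t: 4.57
tcp_pos: [0.5304, -0.1748, 0.0815]
orientation: [-0.0, -0.122, 0.992, -0.0]
contact_force: [-1.6, -0.4, 2.2]
opening: -0.0001
gripper_force: 1.0
t: 4.73
tcp_pos: [0.5304, -0.1748, 0.0794]
orientation: [-0.0, -0.122, 0.992, 0.0]
contact_force: [-0.6, -0.5, -0.2]
opening: 0.0002
gripper_force: 0.0
```

Run:
```python
from h import *
o=np.zeros((480,800,3),np.uint8)
s=manip.snapshot("side")[170:260,220:360,::-1];w=manip.snapshot("wrist")[120:320,180:380,::-1]
o[:,:400]=cv2.resize(w,(400,480));o[:257,400:]=cv2.resize(s,(400,257),interpolation=cv2.INTER_CUBIC)
cv2.imwrite("pics/d.png",o);print(manip.get_obs()["contact_force"])
```

```text
[-0.83708035 -0.01261123  0.03934328]
```

View pics/d.png

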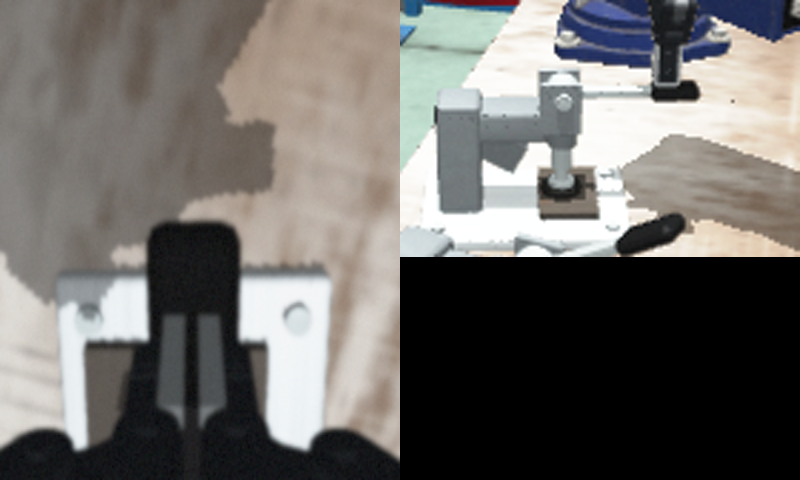

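The lever looks roughly level in the side picture, and the fingers stand at the grip's inner end (near col 665 in the crop). I'll compare the grip's pixels with where it should be at each angle.

Run:
```python
from h import *
s=manip.camera_params("side")
u=np.array([-.97,-.242,0]);P=np.array([.609,-.155,.112])
f=lambda X:[round(x) for x in (400+(proj(s,X)[1]-220)*400/140,(proj(s,X)[0]-170)*257/90)]
print(f(P),f(manip.get_obs()["tcp_pos"]))
for a in(.5,.2,0,-.1,-.2,-.3,-.4):
    d=u*np.cos(a)+np.array([0,0,np.sin(a)]); print(a,f(P+.07*d),f(P+.11*d))
```

```text
[562, 89] [660, 125]
0.5 [640, 50] [685, 28]
0.2 [648, 73] [697, 64]
0 [649, 89] [698, 89]
-0.1 [648, 97] [697, 101]
-0.2 [646, 105] [694, 113]
-0.3 [644, 112] [690, 125]
-0.4 [641, 120] [684, 136]
```

Run:
```python
from h import *
o=np.zeros((600,800,3),np.uint8)
ob=manip.get_obs();T=ob["tcp_pos"]
for i,(c,r0,r1,c0,c1) in enumerate([("side",150,230,270,350),("wrist",180,300,215,335)]):
    p=manip.camera_params(c);im=manip.snapshot(c)[:,:,::-1]
    k=400/(c1-c0);v=cv2.resize(im[r0:r1,c0:c1],(400,400),interpolation=cv2.INTER_CUBIC)
    v=np.clip(v.astype(float)*1.8+15,0,255).astype(np.uint8).copy()
    for z,col in((0,(0,0,255)),(.02,(0,255,0)),(.04,(255,0,0)),(.06,(0,255,255))):
        a=proj(p,T+[0,0,z]);cv2.circle(v,(int((a[1]-c0)*k),int((a[0]-r0)*k)),4,col,-1)
    o[:400,400*i:400*i+400]=v
cv2.imwrite("pics/e.png",o);print(T)
```

```text
[ 0.53053171 -0.17472009  0.07955939]
```

View pics/e.png

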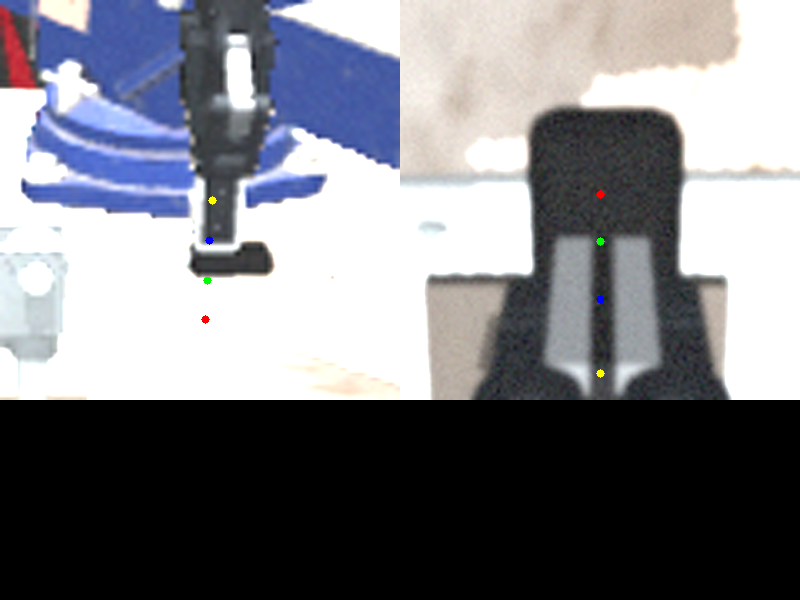

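The side view has the finger ending near crop row 248, on top of the grip, but the reported TCP falls at row 319, about 35–40 mm lower. I'll lift off and check where the fingertip really is.

```bash
python3 -m creep '[[0,0,-0.03,0,255],[0,0,-0.06,0,255],[0,0,-0.06,0,255]]'
python3 - <<'E'
from h import *
o=np.zeros((400,800,3),np.uint8)
ob=manip.get_obs();T=ob["tcp_pos"]
for i,(c,r0,r1,c0,c1) in enumerate([("side",150,230,250,330),("wrist",180,300,215,335)]):
    p=manip.camera_params(c);im=manip.snapshot(c)[:,:,::-1]
    k=400/(c1-c0);v=cv2.resize(im[r0:r1,c0:c1],(400,400),interpolation=cv2.INTER_CUBIC)
    v=np.clip(v.astype(float)*1.8+15,0,255).astype(np.uint8).copy()
    for z,col in((0,(0,0,255)),(.02,(0,255,0)),(.04,(255,0,0))):
        a=proj(p,T+[0,0,z]);cv2.circle(v,(int((a[1]-c0)*k),int((a[0]-r0)*k)),4,col,-1)
    o[:400,400*i:400*i+400]=v
cv2.imwrite("pics/f.png",o);print(T)
E
```

```text
t: 5.18
tcp_pos: [0.5325, -0.1757, 0.1445]
orientation: [0.003, -0.122, 0.992, -0.002]
contact_force: [0.8, -0.0, -0.2]
opening: 0.0002
gripper_force: 0.0
[ 0.53246207 -0.17566437  0.14448068]
```

View pics/f.png

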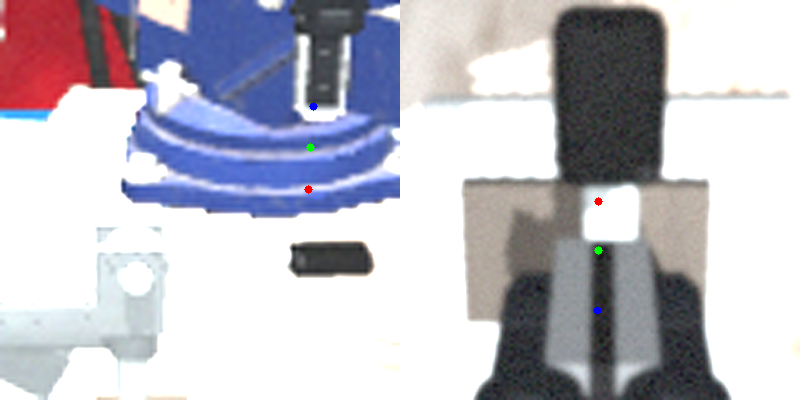

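The lifted view shows the lever staying about level. The fingertip ends at crop row 118 while the TCP dot is at row 190, so the real tip is about 35 mm above the reported TCP. It does sit on the grip, so I'll go further down and watch the force.

```bash
python3 -m creep '[[0.002,0,0.03,0,255],[0.002,0,0.055,0,255],[0.002,0,0.063,0,255],[0.002,0,0.069,0,255],[0.002,0,0.075,0,255]]'; python3 -m creep '[[0,0,0.004,0,255],[0,0,0.007,0,255]]'; python3 -m creep '[[0,0,0.002,0,255],[0,0,0.004,0,255]]'
```

```text
t: 5.7
tcp_pos: [0.5282, -0.1751, 0.0645]
orientation: [-0.0, -0.122, 0.992, 0.0]
contact_force: [-1.2, 2.1, 3.7]
opening: -0.0
gripper_force: 1.7
t: 5.87
tcp_pos: [0.529, -0.1752, 0.058]
orientation: [0.001, -0.122, 0.992, -0.0]
contact_force: [-0.8, 2.1, 4.5]
opening: 0.0
gripper_force: 1.7
t: 6.03
tcp_pos: [0.5292, -0.1755, 0.0542]
orientation: [0.001, -0.122, 0.992, -0.0]
contact_force: [0.5, 0.8, 4.0]
opening: 0.0001
gripper_force: 1.7
```

```bash
python3 -m creep '[[0,0,0.002,0,255],[0,0,0.003,0,255]]'; python3 -m creep '[[0,0,0.002,0,255],[0,0,0.003,0,255]]'
python3 - <<'E'
from h import *
s=manip.camera_params("side")
im=manip.snapshot("side")[:,:,::-1];v=cv2.resize(im[160:260,230:350],(600,500),interpolation=cv2.INTER_CUBIC).copy()
u=np.array([-.97,-.242,0]);P=np.array([.609,-.155,.112])
for a,c in((0,(0,255,0)),(-.2,(255,0,0)),(-.4,(0,0,255))):
    d=u*np.cos(a)+np.array([0,0,np.sin(a)])
    q=[tuple(int(x) for x in ((proj(s,P+l*d)[1]-230)*5,(proj(s,P+l*d)[0]-160)*5)) for l in(.07,.11)]
    cv2.line(v,q[0],q[1],c,1)
cv2.imwrite("pics/g.png",v)
E
```

```text
t: 6.2
tcp_pos: [0.529, -0.1756, 0.0509]
orientation: [0.0, -0.122, 0.992, -0.0]
contact_force: [1.4, -0.3, 4.0]
opening: -0.0001
gripper_force: 1.8
t: 6.37
tcp_pos: [0.5287, -0.1755, 0.0477]
orientation: [0.0, -0.122, 0.992, -0.0]
contact_force: [1.1, -0.4, 4.0]
opening: -0.0002
gripper_force: 1.8
```

View pics/g.png

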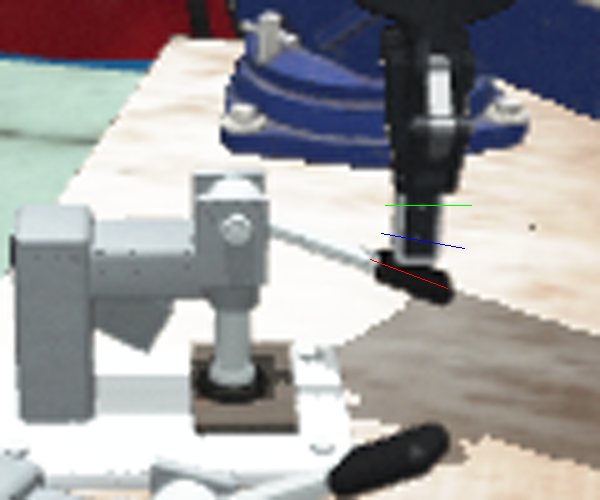

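The grip now lies along the red line for fully down (crop rows 255–300), and the coupon is still in place. The force hasn't risen yet, so I'll press on to the stop in small steps.

```bash
for i in 1; do python3 -m creep '[[0,0,0.001,0,255],[0,0,0.002,0,255]]'; done; python3 -m creep '[[0,0,0.001,0,255],[0,0,0.002,0,255]]'
```

```text
t: 6.58
tcp_pos: [0.5288, -0.1754, 0.0459]
orientation: [0.0, -0.122, 0.992, -0.0]
contact_force: [0.2, 0.5, 15.5]
opening: -0.0001
gripper_force: 7.7
t: 6.75
tcp_pos: [0.5291, -0.1756, 0.0452]
orientation: [0.001, -0.122, 0.992, -0.001]
contact_force: [-7.8, 3.0, 39.6]
opening: -0.0002
gripper_force: 19.2
```

The force has jumped to 40 N, so the lever is at its stop. Retreating.

```bash
python3 -m creep '[[0,0,-0.02,0,255],[0,0,-0.05,0,255],[0,0,-0.09,0,255],[0,0,-0.13,0,255],[0,0,-0.16,0,255],[0,0,-0.18,0,255],[0.04,0,-0.18,0,255],[0.08,0,-0.18,0,255],[0.12,0,-0.18,0,255],[0.12,0,-0.18,0,255],[0.12,0,-0.18,0,255],[0.12,0,-0.18,0,255]]'
python3 - <<'E'
from h import *
a=manip.snapshot("side")[:,:,::-1];b=manip.snapshot("top")[:,:,::-1]
v=np.hstack([cv2.resize(a[160:310,190:350],(400,375),interpolation=cv2.INTER_CUBIC),cv2.resize(b[140:290,190:390],(400,375),interpolation=cv2.INTER_CUBIC)])
cv2.imwrite("pics/i.png",v)
p=manip.camera_params("top")
for s in manip.silhouettes("coupon_centre","top"):print(s["score"],s["point"],atz(p,s["point"],.02))
p=manip.camera_params("side")
for s in manip.silhouettes("coupon_centre","side"):print(s["score"],s["point"],atz(p,s["point"],.02))
for s in manip.silhouettes("loaded_lever_grip","side"):print(s["score"],s["point"])
u=np.array([-.97,-.242,0]);P=np.array([.609,-.155,.112])
for x in(0,-.2,-.3,-.4):print(x,proj(p,P+.09*(u*np.cos(x)+np.array([0,0,np.sin(x)]))))
E
```

```text
t: 7.75
tcp_pos: [0.4121, -0.2045, 0.2236]
orientation: [-0.0, -0.122, 0.993, 0.0]
contact_force: [0.2, 0.2, -0.8]
opening: -0.0002
gripper_force: 0.0
0.64 [223.3, 345.3] [ 0.58574708 -0.15092806  0.02      ]
0.66 [209.1, 304.4] [ 0.56572175 -0.32118178  0.02      ]
0.65 [239.4, 283.1] [ 0.5899067  -0.14471951  0.02      ]
0.75 [211.0, 305.1]
0 [np.float64(201.13891333391024), np.float64(315.7413453596183)]
-0.2 [np.float64(208.17207742563284), np.float64(314.55151083132927)]
-0.3 [np.float64(211.5632256742549), np.float64(313.40066106585795)]
-0.4 [np.float64(214.82870107225375), np.float64(311.8980638818118)]
```

View pics/i.png

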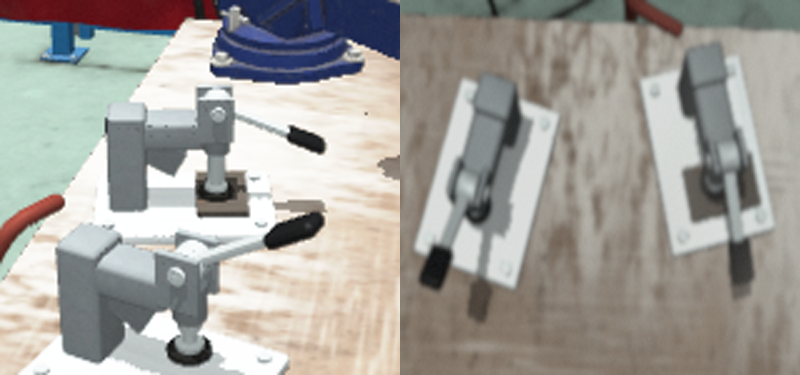

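Both views show the loaded lever down with its foot on the coupon. In the side view the coupon covers the same pixels as at the start (cols 268–290, rows 228–246). The empty lever is still up and the robot is clear.

```bash
python3 -c "
from plant import manip
print(manip.finish_job())"
```

```text
the job is handed in; nothing more can be done
None
```

The loaded clamp's lever is pressed to its stop and released, the coupon and the empty lever look unmoved in the final pictures, and I handed the job in with the arm clear; it returned no verdict. The last press peaked at 39.6 N vertically (40 N total), right at the 40 N limit for the arm and gripper body, though only the fingertips were touching.

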